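Stand the knocked-over carton and tub back up

ROBOT

A 6-joint arm with a two-finger parallel gripper is mounted at the origin on the work surface; the furniture and walls round the work are solid. World frame = base frame: x ahead of the robot, y to its left, z up, the work surface at z = 0. Lengths are in mm, angles in rad, forces in N, time in s.
With the tool pointing down it reaches from about 400 to 925 mm from the base axis. Payload 12.5 kg.
Tool frame: the origin (TCP) lies where the fingers leave the gripper's body, on its centre line; the fingertips stand 78 mm ahead of it and the grasp point (between the pads) lies 59 mm ahead of it; z points along the fingers, y is the direction in which the jaws open and shut (so a half turn about z gives the same grasp; the last joint's range is limited). The gripper opens to 95 mm and grips with 3 to 60 N. Pads are 20 mm wide; open, the fingers measure 119 mm over their backs; the gripper's body (75 mm by 180 mm) begins 59 mm behind the grasp point.
Start: joints at [-1.429, 0.491, 1.559, -0, 1.092, -0.106], TCP at [153.316, -605.914, 292.261] pointing down, gripper open.
Joint ranges: [-3.1, 3.1], [-0.84, 2.19], [0.05, 2.79], [-1.13, 4.28], [0.06, 2.93], [-2.69, 2.69]. Speed limits (rad/s): [2.22, 2.22, 2.79, 3.14, 3.14, 3.14].

INTERFACE

Orientations are given as [roll, pitch, yaw] about the fixed x, y, z axes, in that order (R = Rz(yaw) Ry(pitch) Rx(roll)).
In Python, from cell import env, viewer, ticket, search_frame gives the robot as it stands.
- The arm moves only by the shell command python3 -m inch 'ROWS'. ROWS is a JSON object of lists of equal length, an entry for each row: "hand": the opening, from 0 (shut) to 1 (fully open); "delta_pos": the shift along the tool's x, y, z in cm, a list of three; "turn": the turn about the tool's z in rad. A call has 1 to 20 rows; each row shifts and turns the commanded pose from where the row before left it, along the tool's axes as they then stand; what a row does not reach is not made up. A row lasts 1/10 s, in which the tool goes at most 50 mm and 8.59 degrees, less where a joint would pass 70% of its speed; a pose out of reach is approached as far as the arm can. A call is refused whole if a number of a shift passes 5 or a number of a turn 0.15, either way. A call with a gripper value outside its range is refused whole. The fingers move at their own pace and stop on an object; the grip force is fixed at half the most. Time passes only in rows, so rows that do not move let the fingers close. It gives the time, the measured TCP pose, the force and the opening at its end, in the units of the state.
- env.state(): the state, without advancing time (a new reading comes with each control period).
- viewer.read_camera(name): name is "scene" or "side" or "wrist"; returns (picture, depth): 480x640x3 uint8, blue, green, red; 480x640 float32, mm along the optical axis (not along the pixel's ray), 0 where there is no reading.
- viewer.get_calibration(name): a dict with "fx", "fy", "cx", "cy" (pixels), "T" (4x4, takes a point from camera to world coordinates). Camera axes: x right, y down, z forward; pixel columns grow to the right and rows downward; lengths in mm; the calibration is good to about 2 mm. A picture is of the moment at which its call begins: read the wrist's pose just before it. get_calibration takes no time and is no camera call; for the wrist camera it gives the pose at the moment of the call.
- ticket.job_done(): hands the job in, once; it reports no verdict.
Trained networks look in the newest picture that a camera, given by its name, has taken for a name from the list of things; names that differ only in an ending like _2 or _b are one class to them, and where a whole thing is asked for, a point or a joint stands for the part that bears it (a point fixed in the world has none). Each returns a list of dicts, best first, with "p" (0 to 1); they miss things now and then, are a little off and sometimes report something else, mostly with a low value. They report only what shows in the picture. A call takes as long as a camera call.
- search_frame(camera, label): "centre" ([column, row] in pixels, amid what is visible of it).
The state is a dict: "t": time; "joints": joint angles; "qvel": joint speeds; "tau": joint torques, N m; "eef_pos": TCP position; "tcp_rot": TCP orientation; "ft_force": force on the tool from outside, world axes, zero at the start; "moment": the same for the moment, N m; "opening": opening from 0.0 (shut) to 1.0 (fully open).
Only numpy, scipy, OpenCV 4.12 (cv2) and the standard library are available. Lean on these libraries where they do the work, as an engineer would, in place of code of your own. Each camera call takes 0.05 s, during which the arm holds its last target.

TASK

The carton of wipes and the blue snap-lid tub have been knocked over and lie on their sides. Without grasping or lifting either, push each one over with the fingertips until it stands flat on its own base again, about where it fell (carton with its wipe on top, tub with its lid on top). Leave everything else, such as the pumice stone, the cup and the tape roll, where it is, and finish clear of everything.

Things in the scene. Friction and masses are not known exactly. Their poses are not given: they have to be found in the camera images.
- carton: wipes carton, 136 (x) x 119 (y) x 83 (z) mm, 0.11-0.23 kg; a soft sheet (no resistance) stands 49 mm out of the top. Origin: centre of base; z: from base out through the top. Starts on its 119 x 83 side, 136 mm high, on the left, z level, pointing between left (+y, or 0.5 rad toward the robot) and straight ahead (+x), origin 68 mm up. Pushed within 25 mm of its top edge it tips; lower it may slide
- tub: light blue plastic tub, closed snap lid, 93 (x) x 112 (y) x 42 (z) mm, a little wider at the lid, 50-100 g. Origin: centre of its base; z: from the base out through the lid. Starts on one narrow end, 112 mm high, 42 mm thick, on the right, z pointing between right (-y, or 0.5 rad toward the robot) and away from the robot (+x) and 6 degrees up, origin 52 mm up. Pushed near its upper edge it tips
- pumice: grey rounded pumice stone, 55 x 55 x 49 mm; origin: centre of its underside. Leave alone
- cup: small cream tea cup, 72 mm across, 56 mm high; origin: centre of its underside. Leave alone
- tape: roll of masking tape lying flat, 42 mm across, 18 mm high; origin: centre of its underside. Leave alone

How it is judged:
By the outcome, as a careful person would: the job done as asked, in the order asked, and still so for the second after the job is handed in, with the robot touching nothing.
It also fails if it takes over 40 s, if anything falls off the work surface, if the arm or the gripper's body presses on something with over 40 N, if the wrist force passes 120 N, or if a joint passes its speed limit or range.

## Working session

There is one attempt and no reset: what is moved stays moved. The work goes in short steps, Python scripts to look and compute and a shell command to move; the robot and the scene stay as the last step left them, time stands still between calls to the robot, and variables do not carry over. Pictures are saved under pics/ and viewed, and the job is handed in when it is done.

```bash
ls; mkdir -p pics
python3 - <<'E'
from cell import env, viewer, search_frame
import cv2, numpy as np
print(env.state())
for n in ["scene","side"]:
    im,d=viewer.read_camera(n); cv2.imwrite(f"pics/{n}0.png",im); np.save(f"/tmp/{n}0.npy",d)
    c=viewer.get_calibration(n); print(n,c)
    for l in ["carton","tub","pumice","cup","tape"]:
        r=search_frame(n,l)[:2]
        for q in r:
            u,v=map(int,q["centre"]); z=d[v,u]
            P=c["T"]@np.array([(u-c["cx"])/c["fx"]*z,(v-c["cy"])/c["fy"]*z,z,1])
            print(n,l,round(q["p"],2),u,v,P[:3].round())
E
```

```text
pics
{'t': 0.0, 'joints': array([-1.42859780e+00,  4.91563054e-01,  1.55946436e+00, -3.49738873e-05,
        1.09169554e+00, -1.05587865e-01]), 'qvel': array([ 4.31257285e-04,  1.64325080e-04,  5.96912165e-04, -2.53134536e-04,
       -8.40462103e-04, -8.29593365e-05]), 'tau': array([-1.97528556e-05, -6.12644506e+01, -2.58185756e+01,  6.92556845e-02,
        4.82776249e-02, -1.47641481e-04]), 'eef_pos': array([ 153.28679201, -605.74225718,  291.65439543]), 'tcp_rot': array([-3.14046538e+00, -8.82788137e-05,  2.47802485e-01]), 'ft_force': array([ 0.63511772,  0.55952655, -0.64676971]), 'moment': array([-0.01177364, -0.00258125,  0.02706536]), 'opening': 1.0013094402936686}
scene {'fx': 446.70378938093836, 'fy': 446.70378938093836, 'cx': 307.1651214269482, 'cy': 245.76928421442383, 'T': array([[-6.63359051e-01, -5.34581264e-01,  5.23619749e-01,
        -1.80031408e+02],
       [-7.48222369e-01,  4.84009509e-01, -4.53759938e-01,
         5.21155999e+02],
       [-1.08653763e-02, -6.92789771e-01, -7.21057749e-01,
         9.06717314e+02],
       [ 0.00000000e+00,  0.00000000e+00,  0.00000
[... 163 characters left out ...]
ne tape 0.52 161 358 [432. 433.   6.]
side {'fx': 498.53678067214383, 'fy': 498.53678067214383, 'cx': 310.6344862658557, 'cy': 241.24102950664616, 'T': array([[ 9.74903058e-01, -1.21007148e-01,  1.86872411e-01,
         1.82910405e+02],
       [-2.22543226e-01, -5.06281609e-01,  8.33158716e-01,
        -1.09981939e+03],
       [-6.20809538e-03, -8.53836169e-01, -5.20504810e-01,
         7.78892812e+02],
       [ 0.00000000e+00,  0.00000000e+00,  0.00000000e+00,
         1.00000000e+00]])}
side carton 0.62 285 204 [402. 224.  94.]
side tub 0.61 323 320 [ 393. -282.   62.]
side pumice 0.92 362 373 [ 434. -435.   44.]
side cup 0.87 329 263 [464. -63.  58.]
side tape 0.5 330 263 [467. -61.  56.]
```

View pics/scene0.png

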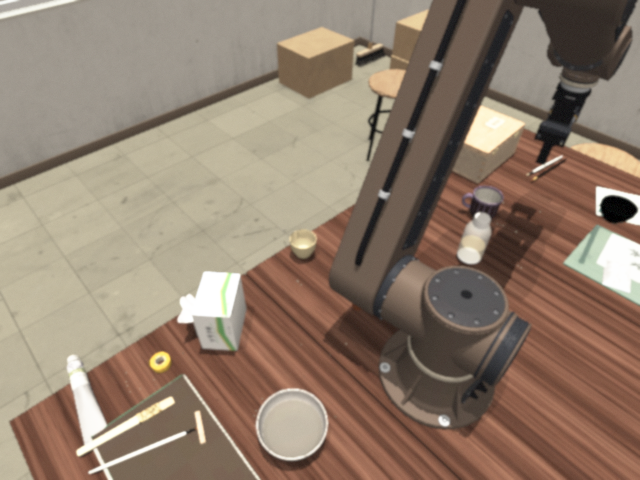

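View pics/side0.png

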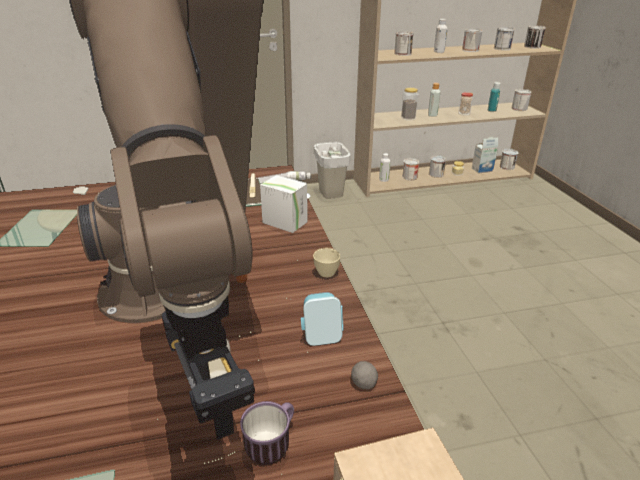

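The scene picture shows the carton at (217,310) with its wipe pointing left toward (188,310), and the tape at (161,361). The side picture shows the tub at (323,320) with its lid facing the camera, the pumice at (364,376) and the cup at (327,263). Next I'll measure the poses from the depth.

```bash
cat > h.py <<'E'
from cell import viewer
import numpy as np
def cloud(d,c):
    v,u=np.mgrid[:480,:640]
    P=np.stack([(u-c["cx"])/c["fx"]*d,(v-c["cy"])/c["fy"]*d,d,np.ones_like(d)],-1)@c["T"].T
    P[d==0]=np.nan
    return P[...,:3]
E
python3 - <<'E'
from h import *; import cv2
A={}
for n in ["scene","side"]: A[n]=cloud(np.load(f"/tmp/{n}0.npy"),viewer.get_calibration(n))
def show(nm,cam,cx,cy,r,zlo,zhi):
    P=A[cam].reshape(-1,3); m=(np.hypot(P[:,0]-cx,P[:,1]-cy)<r)&(P[:,2]>zlo)&(P[:,2]<zhi)
    Q=P[m]
    if len(Q)<5: print(nm,cam,len(Q));return
    rect=cv2.minAreaRect(Q[:,:2].astype(np.float32))
    print(nm,cam,len(Q),"z",np.percentile(Q[:,2],[2,50,98]).round(),"rect",np.round(rect[0]),np.round(rect[1]),round(rect[2],1)); print(cv2.boxPoints(rect).round().tolist())
for cam in A:
    show("carton top",cam,390,270,130,128,145)
    show("carton all",cam,390,270,150,30,128)
    show("tub top",cam,400,-270,100,102,120)
    show("tub all",cam,400,-270,100,15,120)
    show("pumice",cam,434,-420,60,10,60)
    show("cup",cam,475,-40,70,10,70)
    show("tape",cam,432,433,50,6,30)
    P=A[cam]; 
u=A["scene"]
print("wipe",u[310,186],u[300,192],u[318,186])
print("lid",[A["side"][r,c].round().tolist() for r,c in ((305,315),(305,335),(335,315),(335,335))])
Q=A["side"][305:338,312:338].reshape(-1,3);Q=Q[~np.isnan(Q[:,0])];c=Q.mean(0);n=np.linalg.svd(Q-c)[2][2];print("lid normal",n,c,np.degrees(np.arctan2(n[1],n[0])))
Q=A["scene"][300:340,203:217].reshape(-1,3);
E
```

```text
carton top scene 1722 z [130. 135. 138.] rect [408. 277.] [ 85. 122.] 43.7
[[335.0, 292.0], [419.0, 203.0], [480.0, 262.0], [396.0, 350.0]]
carton all scene 1711 z [ 33.  79. 126.] rect [424. 295.] [134. 120.] 44.2
[[334.0, 291.0], [418.0, 205.0], [514.0, 298.0], [430.0, 385.0]]
tub top scene 0
tub all scene 0
pumice scene 0
cup scene 571 z [11. 36. 57.] rect [467. -24.] [72. 73.] 82.9
[[426.0, -55.0], [498.0, -64.0], [507.0, 7.0], [435.0, 16.0]]
tape scene 275 z [ 7. 17. 20.] rect [421. 438.] [44. 42.] 14.2
[[394.0, 453.0], [405.0, 413.0], [447.0, 424.0], [437.0, 464.0]]
carton top side 548 z [129. 136. 139.] rect [408. 276.] [ 90. 123.] 43.3
[[333.0, 290.0], [417.0, 200.0], [483.0, 262.0], [398.0, 352.0]]
carton all side 1310 z [ 33.  80. 126.] rect [421. 256.] [162. 104.] 6.5
[[335.0, 299.0], [347.0, 195.0], [507.0, 214.0], [495.0, 317.0]]
tub top side 239 z [102. 106. 114.] rect [ 393. -260.] [36. 77.] 84.3
[[353.0, -274.0], [430.0, -281.0], [433.0, -245.0], [356.0, -238.0]]
tub all side 1719 z [ 18.  68. 111.] rect [ 391. -265.] [65. 93.] 85.9
[[343.0, -294.0], [435.0, -301.0], [440.0, -236.0], [347.0, -230.0]]
pumice side 577 z [13. 37. 49.] rect [ 442. -426.] [47. 52.] 72.8
[[410.0, -440.0], [460.0, -456.0], [474.0, -411.0], [424.0, -395.0]]
cup side 585 z [13. 40. 58.] rect [467. -25.] [73. 75.] 25.8
[[418.0, -7.0], [450.0, -75.0], [516.0, -43.0], [483.0, 24.0]]
tape side 0
wipe [456.03869637 337.22674752  76.74508487] [477.24855422 310.21795218  69.26793216] [441.07867769 347.49059636  71.20475738]
lid [[377.0, -275.0, 101.0], [421.0, -277.0, 95.0], [373.0, -291.0, 30.0], [418.0, -293.0, 23.0]]
lid normal [ 0.07666926  0.97264147 -0.21929521] [ 395.84182773 -284.00952659   59.86953366] 85.49293283428337
```

Run:
```python
import cv2
a=cv2.imread("pics/scene0.png")[230:400,130:360]; cv2.imwrite("pics/c1.png",cv2.resize(a,None,fx=3,fy=3,interpolation=2))
a=cv2.imread("pics/side0.png")[160:400,230:420]; cv2.imwrite("pics/c2.png",cv2.resize(a,None,fx=2.5,fy=2.5,interpolation=2))
```

```text
(no output)
```

View pics/c1.png

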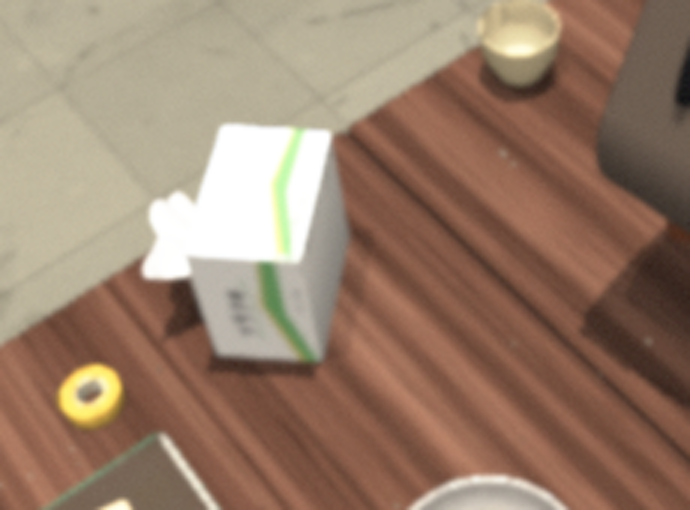

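View pics/c2.png

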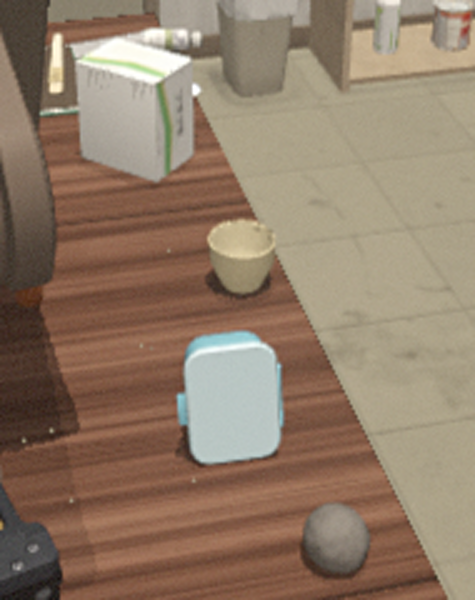

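```bash
python3 -m inch '{"hand":[0.5,0.5,0.5,0.5,0.5],"delta_pos":[[0,0,0],[0,0,0],[0,0,0],[0,0,0],[0,0,0]],"turn":[-0.13,-0.13,-0.13,-0.13,0]}'
cat > to.py <<'E'
# how far to a world point in tool axes (cm)
import sys,numpy as np
from cell import env
from scipy.spatial.transform import Rotation as R
s=env.state(); M=R.from_euler('xyz',s["tcp_rot"]).as_matrix()
p=s["eef_pos"]; print("t",s["t"],p.round(1),s["tcp_rot"].round(3),s["ft_force"].round(1))
a=list(map(float,sys.argv[1:]))
for i in range(0,len(a),3):
    q=np.array(a[i:i+3]); d=M.T@(q-p)/10; print(q,d.round(2),"len",np.linalg.norm(d).round(1)); p=q
E
python3 to.py 520 -250 292 560 150 292 500 365 292
```

```text
t: 1.1
eef_pos: [153.3, -605.9, 292.3]
tcp_rot: [3.142, 0.0, 0.77]
ft_force: [-0.2, -0.5, -0.2]
opening: 0.637
t 1.1 [ 153.3 -605.9  292.3] [3.142 0.    0.77 ] [-0.2 -0.5 -0.2]
[ 520. -250.  292.] [ 5.11e+01 -4.00e-02  2.00e-02] len 51.1
[560. 150. 292.] [ 30.71 -25.94  -0.  ] len 40.2
[500. 365. 292.] [ 10.65 -19.61  -0.  ] len 22.3
```

```bash
python3 -m inch '{"hand":[0.5,0.5,0.5,0.5,0.5,0.5,0.5,0.5,0.5,0.5,0.5,0.5,0.5,0.5,0.5,0.5,0.5,0.5,0.5,0.5],"delta_pos":[[3.9,0,0],[3.9,0,0],[3.9,0,0],[3.9,0,0],[3.9,0,0],[3.9,0,0],[3.9,0,0],[3.9,0,0],[3.9,0,0],[3.9,0,0],[3.9,0,0],[3.9,0,0],[3.9,0,0],[3,-2.6,0],[3,-2.6,0],[3,-2.6,0],[3,-2.6,0],[3,-2.6,0],[3,-2.6,0],[3,-2.6,0]],"turn":[0,0,0,0,0,0,0,0,0,0,0,0,0,0,0,0,0,0,0,0]}'
python3 to.py 560 150 292 500 365 292 500 365 205
```

```text
t: 3.1
eef_pos: [542.7, 24.6, 292.4]
tcp_rot: [3.141, -0.0, 0.763]
ft_force: [0.6, -0.4, 0.3]
opening: 0.502
t 3.1 [542.7  24.6 292.4] [ 3.141 -0.     0.763] [ 0.6 -0.4  0.3]
[560. 150. 292.] [ 9.92 -7.86  0.04] len 12.7
[500. 365. 292.] [ 1.053e+01 -1.968e+01 -1.000e-02] len 22.3
[500. 365. 205.] [-0.  -0.   8.7] len 8.7
```

```bash
python3 -m inch '{"hand":[0.5,0.5,0.5,0.5,0.5,0.5,0.5,0.5,0.5,0.5,0.5,0.5,0.5],"delta_pos":[[3.3,-2.6,0],[3.3,-2.6,0],[3.3,-2.6,0],[1.75,-3.3,0],[1.75,-3.3,0],[1.75,-3.3,0],[1.75,-3.3,0],[1.75,-3.3,0],[1.75,-3.3,0],[0,0,3],[0,0,3],[0,0,2.7],[0,0,0]],"turn":[0,0,0,0,0,0,0,0,0,0,0,0,0]}'
python3 to.py 448 316 198
python3 - <<'E'
from h import *; import cv2
im,d=viewer.read_camera("wrist"); cv2.imwrite("pics/w1.png",im)
im,d=viewer.read_camera("scene"); cv2.imwrite("pics/s1.png",im)
E
```

```text
t: 4.4
eef_pos: [496.8, 362.8, 202.1]
tcp_rot: [-3.14, 0.006, 0.764]
ft_force: [0.6, 0.1, 0.3]
opening: 0.496
t 4.4 [496.8 362.8 202.1] [-3.14   0.006  0.764] [0.6 0.1 0.3]
[448. 316. 198.] [-6.76  0.    0.45] len 6.8
```

View pics/w1.png

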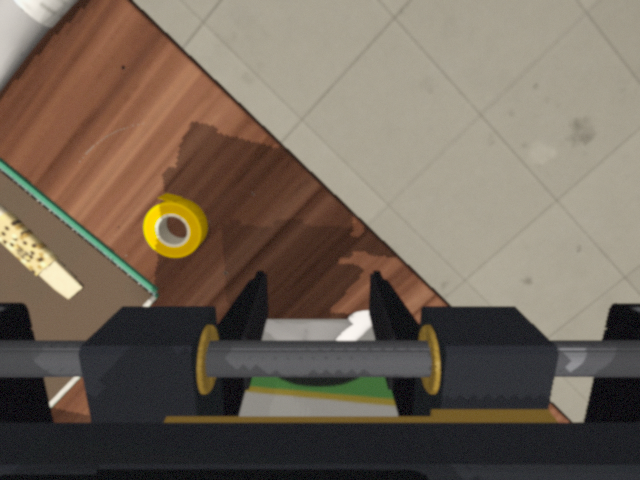

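View pics/s1.png

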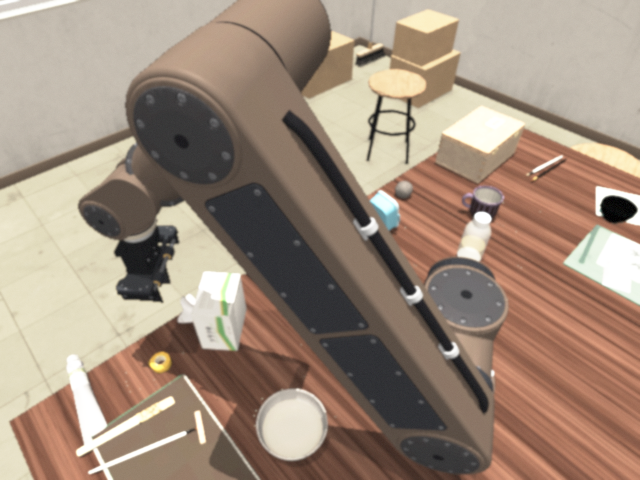

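```bash
python3 - <<'E'
from h import *
d=np.load("/tmp/scene0.npy");P=cloud(d,viewer.get_calibration("scene"))
for u,v in((292,392),(258,425),(326,425),(292,458),(270,400)): print(u,v,P[v,u].round())
E
python3 -m inch '{"hand":[0.5,0.5,0.5,0.5,0.5,0.5],"delta_pos":[[-2,0,0.2],[-2,0,0.2],[-1,0,0],[-1,0,0],[-0.5,0,0],[-0.5,0,0]],"turn":[0,0,0,0,0,0]}'
```

```text
292 392 [160. 274.  39.]
258 425 [149. 369.  48.]
326 425 [ 61. 272.  51.]
292 458 [ 58. 359.  50.]
270 400 [175. 319.  43.]
t: 5.1
eef_pos: [447.7, 314.7, 201.7]
tcp_rot: [3.141, -0.001, 0.767]
ft_force: [0.3, 0.0, 0.5]
opening: 0.496
```

```bash
python3 -m inch '{"hand":[0.5,0.5,0.5,0.5,0.5,0.5,0.5],"delta_pos":[[-0.7,0,0],[-0.7,0,-0.2],[-0.7,0,-0.3],[-0.7,0,-0.3],[-0.7,0,-0.3],[-0.7,0,-0.3],[0,0,0]],"turn":[0,0,0,0,0,0,0]}'
python3 - <<'E'
from h import *; import cv2
im,d=viewer.read_camera("scene"); cv2.imwrite("pics/s2.png",im[180:420,80:400])
E
```

```text
t: 5.8
eef_pos: [416.6, 284.9, 215.6]
tcp_rot: [3.142, 0.0, 0.768]
ft_force: [-0.3, 0.2, -0.8]
opening: 0.501
```

View pics/s2.png

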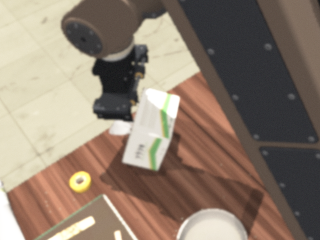

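The crop shows the carton already tilting, at about (150,130), without sliding. I'll keep pushing.

```bash
python3 -m inch '{"hand":[0.5,0.5,0.5,0.5,0.5,0.5,0.5],"delta_pos":[[-0.7,0,-0.2],[-0.7,0,-0.2],[-0.7,0,-0.1],[-0.7,0,0],[-0.7,0,0],[-0.7,0,0],[0,0,0]],"turn":[0,0,0,0,0,0,0]}'
python3 - <<'E'
from h import *; import cv2
im,d=viewer.read_camera("scene"); cv2.imwrite("pics/s3.png",im[180:420,80:400])
E
```

```text
t: 6.55
eef_pos: [386.4, 255.7, 220.2]
tcp_rot: [-3.142, 0.001, 0.768]
ft_force: [-0.3, -0.4, 0.2]
opening: 0.498
```

View pics/s3.png

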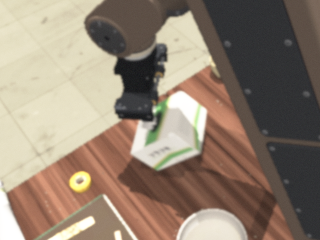

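```bash
python3 -m inch '{"hand":[0.5,0.5,0.5],"delta_pos":[[-0.7,0,0],[0,0,0],[0,0,0]],"turn":[0,0,0]}'
python3 - <<'E'
from h import *; import cv2
im,d=viewer.read_camera("scene"); cv2.imwrite("pics/s4.png",im[180:420,80:400])
E
```

```text
t: 6.9
eef_pos: [382.0, 251.4, 220.2]
tcp_rot: [3.142, 0.0, 0.768]
ft_force: [0.2, 0.3, -0.1]
opening: 0.502
```

View pics/s4.png

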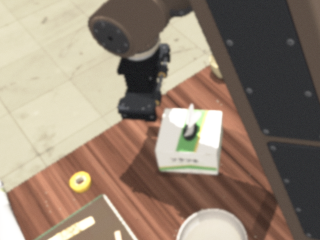

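The crop shows the carton upright at (190,140) with the wipe on top, and the gripper is clear of it. Next I'll lift, turn and go to the lid side of the tub.

```bash
python3 -m inch '{"hand":[0.4,0.4,0.4,0.4,0.4,0.4,0.4,0.4,0.4],"delta_pos":[[1,0,-3],[0,0,-3],[0,0,-2],[0,0,0],[0,0,0],[0,0,0],[0,0,0],[0,0,0],[0,0,0]],"turn":[0,0,0,-0.145,-0.145,-0.145,-0.145,-0.146,0]}'
python3 to.py 500 -30 292 389 -340 292 389 -340 176
python3 - <<'E'
from h import *; import cv2
for cam in("scene","side"):
    im,d=viewer.read_camera(cam); P=cloud(d,viewer.get_calibration(cam)).reshape(-1,3)
    cv2.imwrite(f"pics/{cam}5.png",im)
    Q=P[(np.hypot(P[:,0]-340,P[:,1]-210)<130)&(P[:,2]>73)&(P[:,2]<90)]
    r=cv2.minAreaRect(Q[:,:2].astype(np.float32)); print(cam,len(Q),np.median(Q[:,2]),r)
E
```

```text
t: 7.85
eef_pos: [389.2, 258.5, 300.1]
tcp_rot: [-3.142, 0.0, 1.496]
ft_force: [0.4, -0.1, 0.8]
opening: 0.396
t 7.85 [389.2 258.5 300.1] [-3.142  0.     1.496] [ 0.4 -0.1  0.8]
[500. -30. 292.] [-27.94  13.2    0.82] len 30.9
[ 389. -340.  292.] [-31.74  -8.76   0.  ] len 32.9
[ 389. -340.  176.] [ 0.   0.  11.6] len 11.6
scene 2528 83.12096446646524 ((325.0372009277344, 199.17108154296875), (136.5271453857422, 122.08927917480469), 43.74022674560547)
side 939 84.02624509621751 ((324.029541015625, 197.85488891601562), (143.49253845214844, 124.64683532714844), 43.52777862548828)
```

```bash
python3 -m inch '{"hand":[0.4,0.4,0.4,0.4,0.4,0.4,0.4,0.4,0.4,0.4,0.4,0.4,0.4,0.4,0.4,0.4,0.4,0.4],"delta_pos":[[-3.5,1.65,0.1],[-3.5,1.65,0.1],[-3.5,1.65,0.1],[-3.5,1.65,0.1],[-3.5,1.65,0.1],[-3.5,1.65,0.1],[-3.5,1.65,0.1],[-3.5,1.65,0.1],[-3.5,-1,0],[-3.5,-1,0],[-3.5,-1,0],[-3.5,-1,0],[-3.5,-1,0],[-3.5,-1,0],[-3.5,-1,0],[-3.5,-1,0],[-3.5,-0.8,0],[0,0,0]],"turn":[0,0,0,0,0,0,0,0,0,0,0,0,0,0,0,0,0,0]}'
python3 to.py 389 -340 292 389 -340 176
python3 - <<'E'
from h import *; import cv2
im,d=viewer.read_camera("side"); cv2.imwrite("pics/side6.png",im)
im,d=viewer.read_camera("wrist"); cv2.imwrite("pics/w6.png",im)
E
```

```text
t: 9.75
eef_pos: [386.3, -341.5, 292.1]
tcp_rot: [3.141, 0.001, 1.487]
ft_force: [0.2, 0.2, -0.0]
opening: 0.4
t 9.75 [ 386.3 -341.5  292.1] [3.141e+00 1.000e-03 1.487e+00] [ 0.2  0.2 -0. ]
[ 389. -340.  292.] [0.17 0.26 0.01] len 0.3
[ 389. -340.  176.] [ 1.00e-02 -0.00e+00  1.16e+01] len 11.6
```

View pics/side6.png

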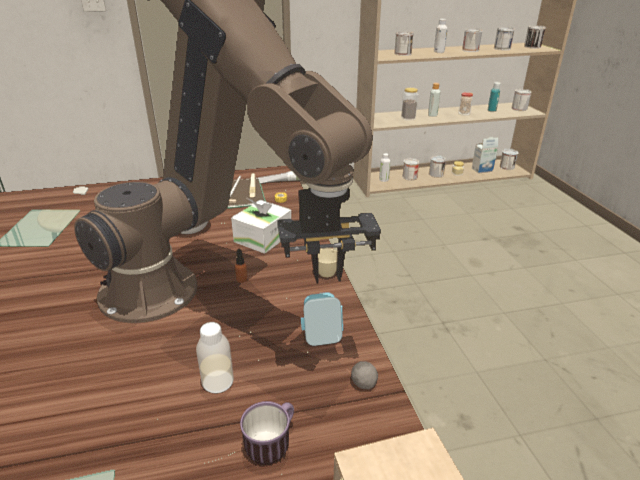

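View pics/w6.png

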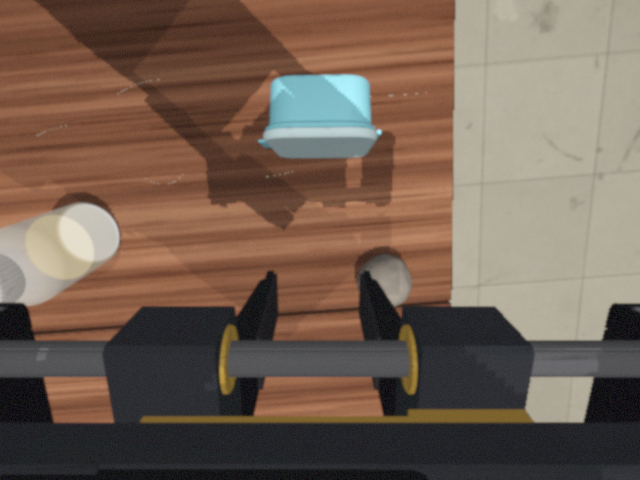

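The wrist picture shows the tub at (320,118), square to the tool, with the pumice at (385,280). The bottle at (215,360) in the side picture is close to where the gripper body comes down, so I'll measure it first.

Run:
```python
from h import *; import cv2
cam="side"; im,d=viewer.read_camera(cam); P=cloud(d,viewer.get_calibration(cam))
for a,b,c,e in((325,390,195,235),(250,282,232,248)):
    Q=P[a:b,c:e].reshape(-1,3); Q=Q[(Q[:,2]>12)&(Q[:,2]<200)]; print("obst",np.nanpercentile(Q,[3,97],axis=0).round().tolist())
cam="wrist"; im,d=viewer.read_camera(cam); P=cloud(d,viewer.get_calibration(cam))
Q=P[60:165,255:390].reshape(-1,3)
for lo,hi in((110,125),(104,110),(95,104),(80,95),(60,80)):
    q=Q[(Q[:,2]>lo)&(Q[:,2]<hi)]
    if len(q): print(lo,len(q),np.nanpercentile(q,[2,50,98],axis=0).round().tolist())
```

```text
obst [[124.0, -385.0, 18.0], [182.0, -347.0, 145.0]]
obst [[225.0, -20.0, 14.0], [252.0, -3.0, 93.0]]
110 704 [[368.0, -273.0, 110.0], [398.0, -269.0, 111.0], [421.0, -264.0, 113.0]]
104 1689 [[361.0, -274.0, 104.0], [395.0, -263.0, 106.0], [427.0, -252.0, 110.0]]
95 3707 [[360.0, -275.0, 96.0], [394.0, -246.0, 100.0], [427.0, -232.0, 104.0]]
80 850 [[356.0, -280.0, 81.0], [390.0, -258.0, 91.0], [435.0, -232.0, 95.0]]
60 438 [[347.0, -285.0, 60.0], [392.0, -280.0, 70.0], [431.0, -273.0, 80.0]]
```

```bash
python3 -m inch '{"hand":[0.4,0.4,0.4,0.4,0.4,0.4,0.4,0.4,0.4],"delta_pos":[[0.2,0.4,3],[0,0,3],[0,0,3],[0,0,2.4],[2,0,0],[2,0,0],[1,0,0],[0,0,0],[0,0,0]],"turn":[0,0,0,0,0,0,0,0,0]}'
python3 to.py 394 -287 178
python3 - <<'E'
from h import *; import cv2
im,d=viewer.read_camera("side"); cv2.imwrite("pics/side7.png",im[180:420,200:460])
E
```

```text
t: 10.85
eef_pos: [395.8, -286.6, 179.1]
tcp_rot: [3.14, 0.001, 1.495]
ft_force: [-0.1, 0.3, 0.6]
opening: 0.398
t 10.85 [ 395.8 -286.6  179.1] [3.140e+00 1.000e-03 1.495e+00] [-0.1  0.3  0.6]
[ 394. -287.  178.] [-0.05 -0.17  0.11] len 0.2
```

View pics/side7.png

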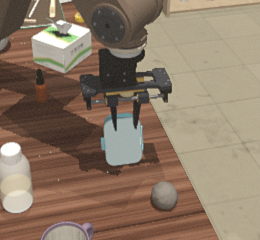

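The fingertips are in front of the tub's lid near its upper edge, at (124,128) in the crop. Now I'll push.

```bash
python3 -m inch '{"hand":[0.4,0.4,0.4,0.4,0.4,0.4],"delta_pos":[[0.6,0,0],[0.6,0,-0.1],[0.6,0,-0.1],[0.6,0,-0.1],[0.6,0,-0.1],[0,0,0]],"turn":[0,0,0,0,0,0]}'
python3 - <<'E'
from h import *; import cv2
im,d=viewer.read_camera("side"); cv2.imwrite("pics/side8.png",im[180:420,200:460])
E
```

```text
t: 11.5
eef_pos: [397.6, -256.1, 182.4]
tcp_rot: [-3.142, 0.0, 1.494]
ft_force: [0.4, 0.2, -0.5]
opening: 0.403
```

View pics/side8.png

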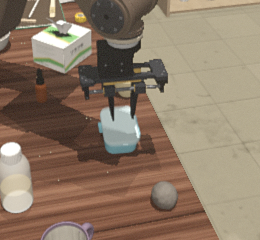

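```bash
python3 -m inch '{"hand":[0.4,0.4,0.4,0.4,0.4],"delta_pos":[[0.6,0,-0.1],[0.6,0,0],[0.6,0,0],[0,0,0],[0,0,0]],"turn":[0,0,0,0,0]}'
python3 - <<'E'
from h import *; import cv2
im,d=viewer.read_camera("side"); cv2.imwrite("pics/side9.png",im[180:420,200:460])
E
```

```text
t: 12.05
eef_pos: [399.1, -238.7, 183.3]
tcp_rot: [3.141, 0.0, 1.494]
ft_force: [0.4, -0.3, -0.4]
opening: 0.401
```

View pics/side9.png

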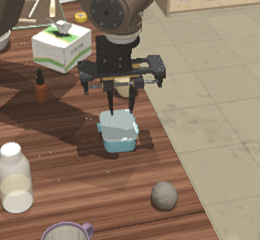

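The tub appears to lie on its base now. I'll retreat upward and back, then check everything.

```bash
python3 -m inch '{"hand":[0.4,0.4,0.4,0.4,0.4,0.4,0.4,0.4,0.4,0.4],"delta_pos":[[-1,0,-3],[-1,0,-4],[-1,0,-4],[-3,0,-2],[-4,0,0],[-4,0,0],[-4,0,0],[-3,0,0],[0,0,0],[0,0,0]],"turn":[0,0,0,0,0,0,0,0,0,0]}'
python3 - <<'E'
from h import *; import cv2
from cell import search_frame
A={}
for n in ("side","wrist","scene"):
    im,d=viewer.read_camera(n); cv2.imwrite(f"pics/{n}_end.png",im); A[n]=cloud(d,viewer.get_calibration(n)).reshape(-1,3)
def rect(nm,x,y,r,lo,hi):
    for n,P in A.items():
        Q=P[(np.hypot(P[:,0]-x,P[:,1]-y)<r)&(P[:,2]>lo)&(P[:,2]<hi)]
        if len(Q)>20:
            q=cv2.minAreaRect(Q[:,:2].astype(np.float32)); print(nm,n,len(Q),"zmed",round(np.median(Q[:,2]),1),"p98",round(np.percentile(Q[:,2],98),1),np.round(q[0]),np.round(q[1]),round(q[2],1))
rect("tub lid",396,-185,90,35,60); rect("tub any",396,-185,90,60,150)
rect("carton",325,199,110,70,90)
rect("pumice",442,-426,50,10,60); rect("cup",467,-25,55,10,70); rect("tape",421,438,40,6,30)
E
```

```text
t: 13.1
eef_pos: [382.4, -448.3, 312.7]
tcp_rot: [-3.141, -0.001, 1.493]
ft_force: [0.1, 0.1, -1.1]
opening: 0.401
tub lid side 1018 zmed 43.3 p98 46.4 [ 398. -204.] [114.  93.] 84.8
carton side 989 zmed 83.8 p98 87.6 [324. 199.] [142. 127.] 43.1
carton scene 2594 zmed 83.1 p98 86.3 [325. 199.] [137. 123.] 43.5
pumice side 579 zmed 37.2 p98 50.3 [ 442. -425.] [47. 53.] 62.5
pumice wrist 2515 zmed 41.6 p98 49.5 [ 445. -420.] [52. 53.] 22.0
pumice scene 135 zmed 37.1 p98 49.1 [ 432. -422.] [29. 43.] 28.0
cup side 36 zmed 41.3 p98 52.4 [463. -44.] [24. 67.] 77.4
cup scene 570 zmed 37.2 p98 57.6 [467. -25.] [70. 74.] 49.0
tape side 90 zmed 16.9 p98 21.9 [422. 437.] [47. 38.] 79.5
tape scene 278 zmed 16.6 p98 20.9 [422. 439.] [43. 40.] 11.3
```

View pics/side_end.png

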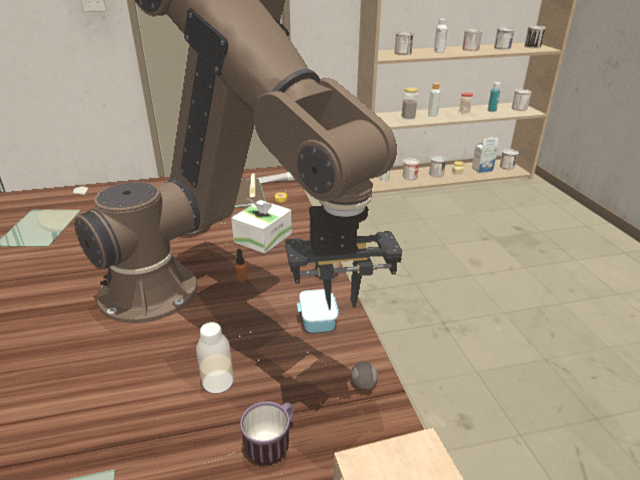

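View pics/scene_end.png

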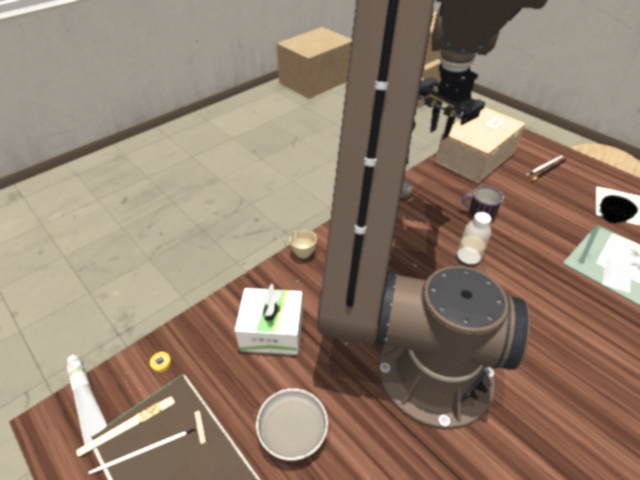

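The side picture shows the tub flat with its lid up at (318,311) and the carton upright at (262,226). In the scene picture the cup (303,243) and tape (160,361) are where they were, and in the side picture so is the pumice (364,376). The gripper is clear of everything.

```bash
python3 -c "
from cell import ticket; print(ticket.job_done())"
```

```text
the job is handed in; nothing more can be done
None
```

I pushed the carton over first, then the tub, with the fingertips near their upper edges. Both now stand on their own bases, with no grasping or lifting. The job was handed in at about 13 s of the 40 s allowed.

- **Carton:** it stands flat with its wipe on top. Its top measures 83 mm high and about 137 × 123 mm, centred near (325, 199). That is about 114 mm from the centre it had on its side, nearly all of it from rolling over its edge.
- **Tub:** it lies flat with its lid up. The lid measures 43 mm high and 114 × 93 mm, centred near (398, -204).
- **Other items:** the cup, pumice and tape measured in the same places to within 1–2 mm in the clear views. Partly hidden views differed more (cup from the side camera, pumice from the scene camera).
- **Robot:** it finished clear of everything, with about 1 N read at the wrist, which is within the sensor noise.

No check of the two objects failed.

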